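Set out the jars and the dapping block on the setting-out board

TASK

Set out the wooden board for the next job, working along it from the steel block at one end to the pale tin at the other (either may be at the left end): stand the all-red jar upright on the painted ring next to the steel block, the yellow jar on the middle ring, and the low black-capped jar on the ring next to the tin, each centred on its ring. Set the small dark dapping block flat on top of the steel block, centred and squared up with its sides. Do not shift the steel block, the tin, or the pliers and the small brown carton nearby.

Things in the scene. Friction and masses are not known exactly. Their poses are not given: they have to be found in the camera images.
- board: fixed light-wood strip board, 84 x 440 x 8 mm, flat on the bench; origin at the centre of its underside; y axis along its length (roughly to the left, within 0.2 rad), x across, z up. Three flat dark painted rings, 66 mm across, are centred on its centre line at y = -90, 0, +90 mm, empty at the start. Block and tin stand at about y = +180 and -180 mm, or the other way round
- steel_block_center (a point): centre of the square bright steel block, 56 x 56 x 31 mm, 0.78 kg, standing loose on one end of the board; x and y axes square to its sides, z up; its top is 15.5 mm above this point. Stays where it is
- pale_tin_center (a point): centre of the small plain pale tin, round, 47 mm across, 50 mm high, standing loose on the other end of the board. Stays where it is
- jar_red_center (a point): centre (half-way up) of the tall screw-top jar, all red with a red lid, round, 53 mm across, 99 mm high, about 0.15 kg, standing on the bench; z up the jar
- jar_yellow_center (a point): centre (half-way up) of the yellow jar with a white lid, round, 48 mm across, 60 mm high, about 0.15 kg, standing on the bench; z up the jar
- jar_black_cap_center (a point): centre (half-way up) of the low pale jar with a black cap, round, 41 mm across, 34 mm high, about 0.06 kg, standing on the bench; z up the jar
- dapping_block_center (a point): centre (half-way up) of the small dark square dapping block, 36 x 36 x 18 mm, about 0.3 kg, lying on the bench; x and y axes square to its sides, z up
- pliers: pliers with red handles, 44 x 140 x 10 mm, lying loose on the bench, length along its y axis, origin under the middle; a bystander, not to be moved. Further right, beyond y = -0.43 m, stands a fixed machine with a hood rising to about 0.33 m: keep the gripper clear of it
- carton: small wood-brown carton with a pale label, 46 x 71 x 28 mm, standing loose on the bench, length along its y axis, origin under the middle; a bystander, not to be moved
There are look-alikes about, which are no part of the job. What is shaped like the part that bears jar_red_center but purple is not meant.

How it is judged:
By the outcome, as a careful person would: the job done as asked, in the order asked, and still so for the second after the job is handed in, with the robot touching nothing.
It also fails if it takes over 104 s, if anything falls off the work surface, if the arm or the gripper's body presses on something with over 40 N, if the wrist force passes 120 N, or if a joint passes its speed limit or range.

ROBOT

A 6-joint arm with a two-finger parallel gripper is mounted at the origin on a cart in front of the work surface, level with it; the furniture and walls round the work are solid. World frame = base frame: x ahead of the robot, y to its left, z up, the work surface at z = 0. Lengths are in m, angles in rad, forces in N, time in s.
With the tool pointing down it reaches from about 0.425 to 0.925 m from the base axis. Payload 12.5 kg.
Tool frame: the origin (TCP) lies at the very end of the fingers, on their centre line; the grasp point (between the pads) lies 19 mm behind it; z points along the fingers, y is the line along which they close (so a half turn about z gives the same grasp; the last joint's range is limited). The gripper opens to 85 mm and grips with 20 to 120 N. Pads are 22 mm wide; open, the fingers measure 114 mm over their backs; the gripper's body (76 mm by 85 mm) begins 54 mm behind the grasp point. The pads swing forward as they close: fully open they stand 13 mm farther back than shut.
Start: joints at [1.11, 0.491, 1.559, -0, 1.092, -0.106], TCP at [0.217, 0.586, 0.231] pointing down, gripper open.
Joint ranges: [-3.1, 3.1], [-0.84, 2.19], [0.05, 2.79], [-1.13, 4.28], [0.06, 2.93], [-2.69, 2.69]. Speed limits (rad/s): [2.22, 2.22, 2.79, 3.14, 3.14, 3.14].

INTERFACE

Orientations are given as a 3x3 rotation matrix whose columns are the frame's x, y, z axes.
In Python, from rig import * gives the robot as it stands.
- The arm moves only by the tool step_arm, never from a script. Its argument "moves" is a list of rows, each an object with "translation": the shift along the tool's x, y, z in mm, a list of three; "rot": the turn, a rotation vector about the tool's x, y, z in rad, a list of three. In form: [{"translation": [x, y, z], "rot": [ax, ay, az]}, ...]. A call has exactly 8 rows; each row shifts and turns the commanded pose from where the row before left it, along the tool's axes as they then stand; what a row does not reach is not made up. A row lasts 1/8 s, in which the tool goes at most 62.5 mm and 10.7 degrees, less where a joint would pass 70% of its speed; a pose out of reach is approached as far as the arm can. A call with a gripper value outside its range is refused whole. "claw" is the finger opening in mm, from 0 to 85.4, set as the call begins (left out, the last holds). The fingers move at their own pace and stop on an object; "grip_force" is the grip in N (left out, the last holds). Time passes only in rows, so rows that do not move let the fingers close, or fill a call up. It gives the time, the measured TCP pose, the force, the opening and the grip force at its end, in the units of the state.
- observe(): the state, without advancing time (a new reading comes with each control period).
- capture(name): name is "scene" or "top" or "wrist"; returns a dict with "frame" (400x640x3 uint8, red, green, blue), "range_z" (400x640 float32, m along the optical axis (not along the pixel's ray), 0 where there is no reading), "fx", "fy", "cx", "cy" (pixels), "T" (4x4, takes a point from camera to world coordinates); the wrist camera has in their place "hand_eye" (4x4, takes a point from camera to tool coordinates, whose origin is the TCP and whose axes are the flange's). Camera axes: x right, y down, z forward; pixel columns grow to the right and rows downward; lengths in m; the calibration is good to about 2 mm. A picture is of the moment at which its call begins: read the wrist's pose just before it.
- hand_in(): hands the job in; it is judged then, once.
The state is a dict: "clock": time; "q": joint angles; "qd": joint speeds; "tau": joint torques, N m; "eef_pos": TCP position; "tool_rot": TCP orientation; "force": force on the tool from outside, world axes, zero at the start; "wrist_torque": the same for the moment, N m; "grip_width": finger opening in m; "gripper_force": force on a finger pad.
Only numpy, scipy, OpenCV 4.12 (cv2) and the standard library are available. Lean on these libraries where they do the work, as an engineer would, in place of code of your own. Each camera call takes 0.05 s, during which the arm holds its last target. There are 200 camera calls.

## Working session

There is one attempt and no reset: what is moved stays moved. The work goes in short steps, Python scripts to look and compute and a tool call to move; the robot and the scene stay as the last step left them, time stands still between calls to the robot, and variables do not carry over. Pictures are saved under pics/ and viewed, at most 14 in all, crops included, and the job is handed in when it is done.

Besides the shell and the picture viewer there is one more tool, called by a JSON object that holds its "op" and its "data". step_arm: Moves the arm, as the interface text tells. Its arguments: {"type":"object","properties":{"moves":{"type":"array"},"claw":{"type":"number"},"grip_force":{"type":"number"}},"required":["moves"]}

```bash
mkdir -p pics; ls; cat > h.py <<'E'
import numpy as np, cv2, pickle
from rig import *
def snap(name, tag):
    s=observe(); c=capture(name)
    if name=="wrist":
        T=np.eye(4); T[:3,:3]=np.array(s["tool_rot"]); T[:3,3]=s["eef_pos"]; c["T"]=T@np.array(c["hand_eye"])
    pickle.dump(dict(c),open(f"pics/{tag}.pkl","wb"))
    cv2.imwrite(f"pics/{tag}.png",c["frame"][:,:,::-1]); return c
def load(tag): return pickle.load(open(f"pics/{tag}.pkl","rb"))
def plane(c,uv,z):
    uv=np.atleast_2d(uv).astype(float); T=np.array(c["T"])
    d=np.c_[(uv[:,0]-c["cx"])/c["fx"],(uv[:,1]-c["cy"])/c["fy"],np.ones(len(uv))]@T[:3,:3].T
    return T[:3,3]+d*((z-T[2,3])/d[:,2])[:,None]
def cloud(c):
    h,w=c["range_z"].shape; u,v=np.meshgrid(np.arange(w),np.arange(h)); z=c["range_z"]
    P=np.stack([(u-c["cx"])/c["fx"]*z,(v-c["cy"])/c["fy"]*z,z],-1)
    T=np.array(c["T"]); return P@T[:3,:3].T+T[:3,3]
def proj(c,P):
    T=np.array(c["T"]); p=(np.atleast_2d(P)-T[:3,3])@T[:3,:3]
    return np.c_[p[:,0]/p[:,2]*c["fx"]+c["cx"],p[:,1]/p[:,2]*c["fy"]+c["cy"]]
E
python3 - <<'E'
from h import *
print(observe())
for n in("scene","top"):
    c=snap(n,n+"0"); print(n,c["T"],c["fx"],c["cx"],c["cy"])
E
```

```text
pics
{'clock': 0.0, 'q': array([ 1.11038084e+00,  4.91564388e-01,  1.55949271e+00,  2.18530887e-05,
        1.09168828e+00, -1.05627137e-01]), 'qd': array([-7.32846102e-04,  5.57000843e-04,  2.87437464e-04, -7.49000822e-04,
        5.90515078e-05, -4.77782946e-04]), 'tau': array([-6.98803906e-04, -6.18450594e+01, -2.61589104e+01, -1.47535411e-04,
        4.05051149e-03,  3.10974815e-05]), 'eef_pos': array([0.21700144, 0.58586013, 0.23070984]), 'tool_rot': array([[-9.37716496e-01,  3.47401054e-01, -5.29549376e-04],
       [ 3.47401429e-01,  9.37715948e-01, -1.02406684e-03],
       [ 1.40804994e-04, -1.14425058e-03, -9.99999335e-01]]), 'force': array([-0.38604   ,  0.78770949,  0.38471241]), 'wrist_torque': array([-0.02670695,  0.03584429, -0.01024566]), 'gripper_force': 0.0, 'grip_width': 0.08548333070385473}
scene [[ 0.52698223 -0.51464215  0.67633807 -0.28372502]
 [-0.84985773 -0.32436835  0.41536371 -0.47671756]
 [ 0.00561899 -0.79368043 -0.60830897  0.8012883 ]
 [ 0.          0.          0.          1.        ]] 499.81816730882986 320.29977167402757 192.77112629381034
top [[-0.01078797 -0.98438438  0.17570149  0.3024075 ]
 [-0.99951052  0.01577576  0.02701581 -0.00696994]
 [-0.02936576 -0.17532404 -0.98407273  1.28535048]
 [ 0.          0.          0.          1.        ]] 483.7795456286893 323.2117838899478 206.82500585731214
```

View pics/top0.png

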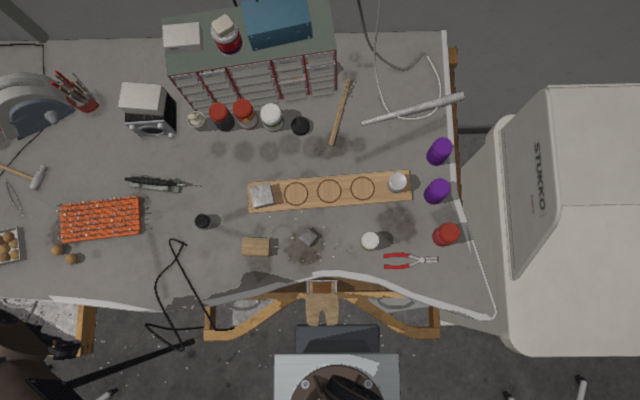

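View pics/scene0.png

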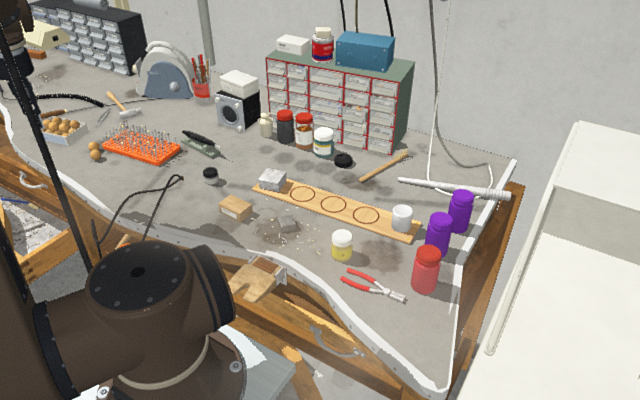

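Top: steel block (262,195), tin (398,181), rings (296,194), (329,191), (362,187). Yellow jar (370,242), dapping block (308,237), carton (256,246), pliers (410,261).
Candidates for red jar: (446,235) red, against (439,152) and (436,191) purple, so the red one is meant. For the black cap: (202,221) against (300,126), to be settled in an enlarged crop of both.

```bash
python3 - <<'E'
from h import *
s=load("scene0");t=load("top0")
def cr(c,u,v,r=32): return cv2.resize(c["frame"][v-r:v+r,u-r:u+r,::-1],(256,256),interpolation=cv2.INTER_CUBIC)
im=np.vstack([np.hstack([cr(s,210,176),cr(s,344,160),cr(s,426,268)]),np.hstack([cr(t,202,221),cr(t,300,126),cr(t,308,240)])])
cv2.imwrite("pics/crop1.png",im)
P=cloud(t)
for n,(u,v) in dict(block=(262,195),tin=(398,181),r1=(296,194),r2=(329,191),r3=(362,187),red=(446,235),yel=(370,242),blkA=(202,221),blkB=(300,126),dap=(308,237),carton=(256,246),bench=(340,245)).items():
    print(n,np.median(P[v-2:v+3,u-2:u+3].reshape(-1,3),0).round(3))
# rough extents above bench by height
Pz=P[:,:,2]
for n,(u,v,h) in dict(block=(262,195,.039),tin=(398,181,.058),red=(446,235,.099),yel=(370,242,.06),blkA=(202,221,.034),blkB=(300,126,.034),dap=(308,237,.018),carton=(256,246,.028)).items():
    w=22; sub=P[v-w:v+w,u-w:u+w].reshape(-1,3); m=abs(sub[:,2]-h)<.006; q=sub[m]
    print(n,m.sum(),q.mean(0).round(3),cv2.minAreaRect((q[:,:2]*1000).astype(np.float32)) if len(q)>3 else 0)
E
```

```text
block [0.559 0.188 0.04 ]
tin [ 0.586 -0.168  0.058]
r1 [0.567 0.101 0.01 ]
r2 [0.573 0.012 0.009]
r3 [ 0.583 -0.077  0.009]
red [ 0.439 -0.274  0.099]
yel [ 0.429 -0.091  0.06 ]
blkA [0.493 0.347 0.034]
blkB [0.755 0.089 0.017]
dap [0.449 0.069 0.018]
carton [0.426 0.204 0.029]
bench [ 0.428 -0.015  0.001]
block 437 [0.56  0.19  0.039] ((561.4404296875, 190.82383728027344), (56.91392135620117, 56.17205047607422), 11.883158683776855)
tin 258 [ 0.588 -0.167  0.058] ((588.0948486328125, -167.53440856933594), (45.60222244262695, 46.4789924621582), 68.66057586669922)
red 314 [ 0.447 -0.283  0.099] ((448.30029296875, -283.7609558105469), (48.2007942199707, 47.66902160644531), 87.4274673461914)
yel 240 [ 0.435 -0.091  0.06 ] ((435.19525146484375, -91.229736328125), (40.90524673461914, 43.46318435668945), 87.72552490234375)
blkA 164 [0.493 0.35  0.034] ((470.5981750488281, 362.8117370605469), (37.86537170410156, 93.91040802001953), 60.93491744995117)
blkB 14 [0.762 0.14  0.033] ((764.1567993164062, 139.45144653320312), (6.916704177856445, 33.52654266357422), 62.54149627685547)
dap 183 [0.45  0.069 0.018] ((450.6181335449219, 69.39730834960938), (36.285587310791016, 36.0134162902832), 50.92892074584961)
carton 469 [0.426 0.206 0.028] ((426.1702575683594, 206.57696533203125), (71.26345825195312, 46.24331283569336), 86.0557861328125)
```

View pics/crop1.png

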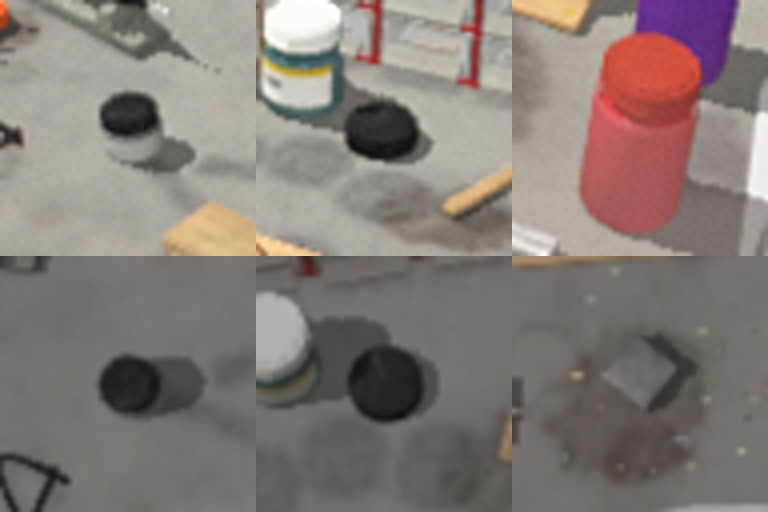

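Crop: the first column (scene 210,176 / top 202,221) is the low pale jar with a black cap. The second (344,160 / 300,126) is only a loose black lid, 17 mm high, so it is not meant. The third shows the red jar (426,268), all red, with purple ones behind it, and the dapping block below.

Next I fit the rings and centres in both views.

```bash
cat > fit.py <<'E'
from h import *
def top_pts(c,xy,h,r,tol=.006):
    P=cloud(c).reshape(-1,3); m=(abs(P[:,2]-h)<tol)&(np.hypot(P[:,0]-xy[0],P[:,1]-xy[1])<r)&(c["range_z"].ravel()>0); return P[m]
def rings(c,guess,z=.008):
    out=[];g=cv2.cvtColor(c["frame"],cv2.COLOR_RGB2GRAY).astype(np.float32); h,w=g.shape
    for x,y in guess:
        for it in range(3):
            pts=[]
            for a in np.linspace(0,2*np.pi,90,endpoint=False):
                rr=np.arange(.024,.040,.0005)
                uv=proj(c,np.c_[x+rr*np.cos(a),y+rr*np.sin(a),0*rr+z]).astype(np.float32)
                v=cv2.remap(g,uv[:,:1],uv[:,1:],cv2.INTER_LINEAR).ravel()
                k=v.argmin()
                if 0<k<len(rr)-1 and v[k]<np.median(v)-8: pts.append((x+rr[k]*np.cos(a),y+rr[k]*np.sin(a)))
            p=np.array(pts)
            if len(p)<12: break
            A=np.c_[2*p,np.ones(len(p))]; s=np.linalg.lstsq(A,(p**2).sum(1),rcond=None)[0]; x,y=s[:2]
        R=np.sqrt(s[2]+x*x+y*y) if len(p)>=12 else 0; out.append((x,y,R,len(p)))
    return np.array(out)
E
python3 - <<'E'
from fit import *
np.set_printoptions(suppress=True,precision=4)
for n in("top0","scene0"):
    c=load(n); R=rings(c,[(.567,.101),(.574,.012),(.583,-.077)]); print(n,R, "yaw",np.arctan2(-(R[0,0]-R[2,0]),R[0,1]-R[2,1]), "pitch",np.hypot(*(R[0,:2]-R[2,:2])))
    for k,xy,h,r in [("block",(.561,.191),.039,.045),("tin",(.588,-.168),.058,.03),("red",(.448,-.284),.099,.035),("yel",(.435,-.091),.06,.03),("blk",(.493,.35),.034,.028),("dap",(.450,.069),.018,.03)]:
        q=top_pts(c,xy,h,r,.005)
        if len(q)<5: print(k,"few"); continue
        rc=cv2.minAreaRect((q[:,:2]*1000).astype(np.float32)); print(k,len(q),"z",np.median(q[:,2]).round(4),"mean",q[:,:2].mean(0),"rect",np.round(rc[0],1),np.round(rc[1],1),round(rc[2],1))
P=cloud(load("top0")).reshape(-1,3); 
m=(np.hypot(P[:,0]-.493,P[:,1]-.35)<.09)&(P[:,2]>.01)&(np.hypot(P[:,0]-.493,P[:,1]-.35)>.03); print("near jar",P[m][::8])
q=P[(np.hypot(P[:,0]-.385,P[:,1]+.2)<.11)&(P[:,2]>.006)&(P[:,2]<.02)]; print("pliers",q.min(0),q.max(0))
E
```

```text
top0 [[ 0.5684  0.1025  0.0311 90.    ]
 [ 0.5745  0.0127  0.0311 90.    ]
 [ 0.5803 -0.0773  0.0311 90.    ]] yaw 0.06635496800277259 pitch 0.18016888428040798
block 424 z 0.0392 mean [0.5609 0.1906] rect [561.4 190.9] [56.9 56.1] 11.7
tin 250 z 0.0577 mean [ 0.5878 -0.1677] rect [ 588.1 -167.5] [45.6 46.5] 68.7
red 302 z 0.099 mean [ 0.4474 -0.2833] rect [ 448.3 -283.5] [47.3 48. ] 85.8
yel 236 z 0.0602 mean [ 0.4345 -0.0915] rect [435.2 -91.2] [40.9 43.5] 87.7
blk 146 z 0.0338 mean [0.4942 0.3484] rect [494.6 348.3] [37.1 35. ] 86.8
dap 172 z 0.018 mean [0.4501 0.0693] rect [450.5  69.4] [36.3 35.9] 50.4
scene0 [[ 0.5706  0.1037  0.0315 85.    ]
 [ 0.5768  0.0136  0.0314 90.    ]
 [ 0.5822 -0.0766  0.0312 90.    ]] yaw 0.06396975199251537 pitch 0.18061986162732807
block 297 z 0.0401 mean [0.558  0.1885] rect [560.2 190.5] [59.7 58. ] 15.2
tin 234 z 0.0586 mean [ 0.5855 -0.1688] rect [ 587.1 -167.4] [48.4 44.6] 47.0
red 364 z 0.0996 mean [ 0.4442 -0.2849] rect [ 446.6 -284.6] [46.9 49.7] 80.8
yel 245 z 0.0606 mean [ 0.4321 -0.093 ] rect [434.  -92.2] [46.2 42.7] 70.8
blk 113 z 0.035 mean [0.4921 0.3459] rect [493.  347.2] [34.7 37.7] 33.0
dap 173 z 0.0188 mean [0.4479 0.0679] rect [449.6  68.9] [37.7 37.1] 48.7
near jar [[0.4505 0.429  0.0223]
 [0.4471 0.4138 0.0275]
 [0.442  0.4118 0.025 ]
 [0.4393 0.4062 0.0253]
 [0.4361 0.3943 0.0292]
 [0.4331 0.3856 0.031 ]
 [0.4284 0.3998 0.0274]
 [0.4211 0.4039 0.022 ]]
pliers [ 0.2896 -0.3059  0.006 ] [ 0.494  -0.0965  0.02  ]
```

```bash
cat > go.py <<'E'
# usage: go.py x y z psi nrows  -> rows in tool axes (mm, rad) from the present pose, straight line, tool down
import sys; from h import *
def frame(p): return np.array([[-np.sin(p),np.cos(p),0],[np.cos(p),np.sin(p),0],[0,0,-1.]]).T
if __name__=="__main__":
    x,y,z,psi=map(float,sys.argv[1:5]); n=int(sys.argv[5]); s=observe(); R=np.array(s["tool_rot"]); p=np.array(s["eef_pos"])
    psi0=np.arctan2(R[1,1],R[0,1]); d=(np.array([x,y,z])-p)*1000
    print("t",round(s["clock"],2),"pos",p.round(4),"psi",psi0.round(4),"tilt",R[:2,2].round(4),"d",d.round(1))
    for i in range(n):
        a=psi0+(psi-psi0)*i/n; print((frame(a).T@d/n).round(1).tolist(), round((psi0-psi)/n,4))
E
python3 go.py .55 .10 .25 .066 16
```

```text
t 0.1 pos [0.217  0.5859 0.2308] psi 1.2161 tilt [-0.0004 -0.0009] d [ 333.  -485.9   19.2]
[-30.1, -21.2, -1.2] 0.0719
[-31.5, -19.0, -1.2] 0.0719
[-32.8, -16.7, -1.2] 0.0719
[-33.9, -14.3, -1.2] 0.0719
[-34.9, -11.9, -1.2] 0.0719
[-35.6, -9.3, -1.2] 0.0719
[-36.2, -6.7, -1.2] 0.0719
[-36.6, -4.1, -1.2] 0.0719
[-36.8, -1.5, -1.2] 0.0719
[-36.8, 1.2, -1.2] 0.0719
[-36.6, 3.8, -1.2] 0.0719
[-36.3, 6.4, -1.2] 0.0719
[-35.7, 9.0, -1.2] 0.0719
[-35.0, 11.6, -1.2] 0.0719
[-34.0, 14.0, -1.2] 0.0719
[-32.9, 16.4, -1.2] 0.0719
```

{"op": "step_arm", "data": {"moves": [{"translation": [-30,-21,-1],"rot": [0,0,0.072]},{"translation": [-31,-19,-1],"rot": [0,0,0.072]},{"translation": [-33,-17,-1],"rot": [0,0,0.072]},{"translation": [-34,-14,-1],"rot": [0,0,0.072]},{"translation": [-35,-12,-1],"rot": [0,0,0.072]},{"translation": [-36,-9,-1],"rot": [0,0,0.072]},{"translation": [-36,-7,-1],"rot": [0,0,0.072]},{"translation": [-37,-4,-1],"rot": [0,0,0.072]}], "claw": 85, "grip_force": 40}}

```text
clock: 1.1
eef_pos: [0.3844, 0.3418, 0.2392]
tool_rot: [[-0.595, 0.803, -0.0], [0.803, 0.595, -0.0], [0.0, -0.0, -1.0]]
force: [0.8, -0.2, -0.5]
grip_width: 0.0849
gripper_force: 0.0
```

{"op": "step_arm", "data": {"moves": [{"translation": [-37,-2,-1],"rot": [0,0,0.072]},{"translation": [-37,1,-1],"rot": [0,0,0.072]},{"translation": [-37,4,-1],"rot": [0,0,0.072]},{"translation": [-36,6,-1],"rot": [0,0,0.072]},{"translation": [-36,9,-1],"rot": [0,0,0.072]},{"translation": [-35,12,-1],"rot": [0,0,0.072]},{"translation": [-34,14,-1],"rot": [0,0,0.072]},{"translation": [-33,16,-1],"rot": [0,0,0.072]}]}}

```text
clock: 2.1
eef_pos: [0.5502, 0.0974, 0.2471]
tool_rot: [[-0.061, 0.998, -0.0], [0.998, 0.061, 0.0], [0.0, -0.0, -1.0]]
force: [-0.6, 0.0, 0.2]
grip_width: 0.085
gripper_force: 0.0
```

```bash
python3 go.py .448 -.284 .23 .0 8
```

```text
t 2.1 pos [0.5502 0.0974 0.2471] psi 0.0615 tilt [-0.0005  0.0001] d [-102.2 -381.4  -17.1]
[-46.8, -15.7, 2.1] 0.0077
[-46.9, -15.3, 2.1] 0.0077
[-47.0, -15.0, 2.1] 0.0077
[-47.1, -14.6, 2.1] 0.0077
[-47.3, -14.2, 2.1] 0.0077
[-47.4, -13.9, 2.1] 0.0077
[-47.5, -13.5, 2.1] 0.0077
[-47.6, -13.1, 2.1] 0.0077
```

{"op": "step_arm", "data": {"moves": [{"translation": [-47,-16,0],"rot": [0,0,0]},{"translation": [-47,-16,0],"rot": [0,0,0]},{"translation": [-47,-16,0],"rot": [0,0,0]},{"translation": [-47,-16,0],"rot": [0,0,0]},{"translation": [-47,-16,0],"rot": [0,0,0]},{"translation": [-47,-15,0],"rot": [0,0,0]},{"translation": [-46,-15,0],"rot": [0,0,0]},{"translation": [-46,-15,0],"rot": [0,0,0]}]}}

```text
clock: 3.1
eef_pos: [0.4482, -0.2842, 0.2471]
tool_rot: [[-0.064, 0.998, -0.0], [0.998, 0.064, 0.0], [0.0, -0.0, -1.0]]
force: [0.5, 0.1, 0.8]
grip_width: 0.0849
gripper_force: 0.0
```

```bash
python3 - <<'E'
from fit import *
c=snap("wrist","w1"); print(c["hand_eye"].round(3))
q=top_pts(c,(.448,-.284),.099,.04,.008); print(len(q),np.median(q[:,2]),q.mean(0),cv2.minAreaRect((q[:,:2]*1000).astype(np.float32)))
E
python3 go.py .448 -.284 .045 .0615 8
```

```text
[[ 0.001 -0.951 -0.309  0.08 ]
 [ 1.     0.001 -0.    -0.001]
 [ 0.001 -0.309  0.951 -0.143]
 [ 0.     0.     0.     1.   ]]
1642 0.09899619948741673 [ 0.44574224 -0.28236538  0.09883034] ((445.973876953125, -283.5516052246094), (48.268951416015625, 48.80455780029297), 3.238858461380005)
t 3.15 pos [ 0.4473 -0.2885  0.247 ] psi 0.0621 tilt [-0.0002 -0.0014] d [   0.7    4.5 -202. ]
[0.6, 0.1, 25.2] 0.0001
[0.6, 0.1, 25.2] 0.0001
[0.6, 0.1, 25.2] 0.0001
[0.6, 0.1, 25.2] 0.0001
[0.6, 0.1, 25.2] 0.0001
[0.6, 0.1, 25.2] 0.0001
[0.6, 0.1, 25.2] 0.0001
[0.6, 0.1, 25.2] 0.0001
```

View pics/w1.png

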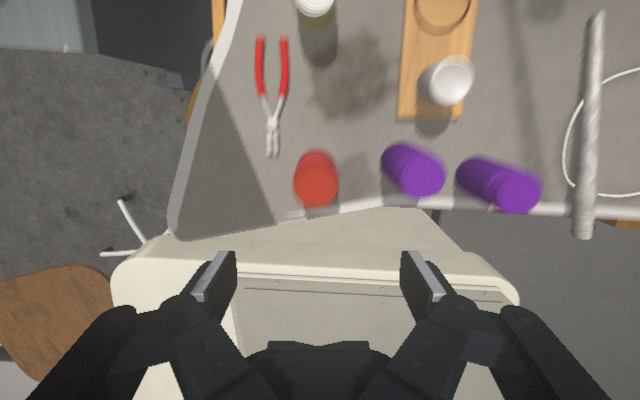

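The red jar is at (317,178), between the finger columns; purple ones are to the right, pliers at (272,100). Descending.

{"op": "step_arm", "data": {"moves": [{"translation": [0,0,20],"rot": [0,0,0]},{"translation": [0,0,25],"rot": [0,0,0]},{"translation": [0,0,25],"rot": [0,0,0]},{"translation": [0,0,25],"rot": [0,0,0]},{"translation": [0,0,15],"rot": [0,0,0]},{"translation": [0,0,10],"rot": [0,0,0]},{"translation": [0,0,0],"rot": [0,0,0]},{"translation": [0,0,0],"rot": [0,0,0]}]}}

```text
clock: 4.15
eef_pos: [0.4491, -0.2829, 0.1279]
tool_rot: [[-0.064, 0.998, 0.001], [0.998, 0.064, -0.001], [-0.001, 0.001, -1.0]]
force: [-0.7, -0.3, -0.2]
grip_width: 0.0849
gripper_force: 0.0
```

```bash
python3 - <<'E'
from fit import *
c=snap("wrist","w2")
q=top_pts(c,(.448,-.284),.099,.04,.008); print(len(q),np.median(q[:,2]),q.mean(0),cv2.minAreaRect((q[:,:2]*1000).astype(np.float32)))
E
python3 go.py .447 -.284 .045 .0621 5
```

```text
3996 0.09896073985424088 [ 0.44591454 -0.28125182  0.09869636] ((445.9772033691406, -283.0166931152344), (48.783287048339844, 48.22243881225586), 2.862959146499634)
t 4.2 pos [ 0.4491 -0.2829  0.1279] psi 0.064 tilt [ 0.001  -0.0007] d [ -2.1  -1.1 -82.9]
[-0.2, -0.4, 16.6] 0.0004
[-0.2, -0.4, 16.6] 0.0004
[-0.2, -0.4, 16.6] 0.0004
[-0.2, -0.4, 16.6] 0.0004
[-0.2, -0.4, 16.6] 0.0004
```

{"op": "step_arm", "data": {"moves": [{"translation": [-0.5,-1,17],"rot": [0,0,0]},{"translation": [0,-1,17],"rot": [0,0,0]},{"translation": [0,0,17],"rot": [0,0,0]},{"translation": [0,0,17],"rot": [0,0,0]},{"translation": [0,0,15],"rot": [0,0,0]},{"translation": [0,0,0],"rot": [0,0,0]},{"translation": [0,0,0],"rot": [0,0,0]},{"translation": [0,0,0],"rot": [0,0,0]}]}}

```text
clock: 5.2
eef_pos: [0.4471, -0.2835, 0.0449]
tool_rot: [[-0.064, 0.998, 0.001], [0.998, 0.064, -0.001], [-0.001, 0.001, -1.0]]
force: [0.8, 0.8, 0.8]
grip_width: 0.085
gripper_force: 0.0
```

{"op": "step_arm", "data": {"moves": [{"translation": [0,0,0],"rot": [0,0,0]},{"translation": [0,0,0],"rot": [0,0,0]},{"translation": [0,0,0],"rot": [0,0,0]},{"translation": [0,0,0],"rot": [0,0,0]},{"translation": [0,0,0],"rot": [0,0,0]},{"translation": [0,0,0],"rot": [0,0,0]},{"translation": [0,0,0],"rot": [0,0,0]},{"translation": [0,0,0],"rot": [0,0,0]}], "claw": 30, "grip_force": 40}}

```text
clock: 6.2
eef_pos: [0.4469, -0.2834, 0.0447]
tool_rot: [[-0.064, 0.998, 0.0], [0.998, 0.064, -0.0], [-0.0, 0.0, -1.0]]
force: [-1.5, 0.8, 5.8]
grip_width: 0.0521
gripper_force: 40.9
```

{"op": "step_arm", "data": {"moves": [{"translation": [0,0,-5],"rot": [0,0,0]},{"translation": [0,0,-15],"rot": [0,0,0]},{"translation": [0,0,-20],"rot": [0,0,0]},{"translation": [0,0,-25],"rot": [0,0,0]},{"translation": [0,0,-25],"rot": [0,0,0]},{"translation": [0,0,-15],"rot": [0,0,0]},{"translation": [0,0,-10],"rot": [0,0,0]},{"translation": [0,0,0],"rot": [0,0,0]}]}}

```text
clock: 7.2
eef_pos: [0.4469, -0.2834, 0.1596]
tool_rot: [[-0.064, 0.998, 0.001], [0.998, 0.064, -0.0], [-0.0, 0.0, -1.0]]
force: [0.3, -0.5, -2.1]
grip_width: 0.0523
gripper_force: 41.9
```

```bash
python3 - <<'E'
from fit import *
s=observe();p=s["eef_pos"]; print(s["grip_width"],s["gripper_force"],s["force"])
c=snap("top","t1")
P=cloud(c).reshape(-1,3)
c=snap("wrist","w3"); P=cloud(c).reshape(-1,3); f=c["frame"].reshape(-1,3).astype(int)
m=(f[:,0]>110)&(f[:,1]<70)&(f[:,2]<80)&(np.hypot(P[:,0]-p[0],P[:,1]-p[1])<.05); q=P[m]
zt=np.percentile(q[:,2],98); print("top z",zt,"expected",p[2]); q=q[q[:,2]>zt-.006]; print(q.mean(0),cv2.minAreaRect((q[:,:2]*1000).astype(np.float32)))
E
python3 go.py .569 .103 .15 .065 8
```

```text
0.052279218610911435 41.86795771121979 [ 0.28011435 -0.54990576 -2.05846074]
top z 0.2142879172625568 expected 0.1595946521677915
[ 0.44422203 -0.27742567  0.21250463] ((446.1117858886719, -276.62774658203125), (36.114078521728516, 47.52412796020508), 89.97534942626953)
t 7.3 pos [ 0.4467 -0.2832  0.1587] psi 0.064 tilt [-0.0007  0.0007] d [122.3 386.2  -8.7]
[47.2, 18.3, 1.1] -0.0001
[47.2, 18.4, 1.1] -0.0001
[47.2, 18.4, 1.1] -0.0001
[47.2, 18.4, 1.1] -0.0001
[47.2, 18.4, 1.1] -0.0001
[47.2, 18.4, 1.1] -0.0001
[47.2, 18.4, 1.1] -0.0001
[47.2, 18.4, 1.1] -0.0001
```

{"op": "step_arm", "data": {"moves": [{"translation": [30,12,0],"rot": [0,0,0]},{"translation": [50,22,0],"rot": [0,0,0]},{"translation": [58,24,0],"rot": [0,0,0]},{"translation": [58,24,0],"rot": [0,0,0]},{"translation": [58,24,0],"rot": [0,0,0]},{"translation": [35,22,0],"rot": [0,0,0]},{"translation": [16,14,0],"rot": [0,0,0]},{"translation": [0,0,0],"rot": [0,0,0]}]}}

```text
clock: 8.3
eef_pos: [0.5691, 0.0298, 0.1585]
tool_rot: [[-0.065, 0.998, -0.001], [0.998, 0.065, 0.0], [0.0, -0.001, -1.0]]
force: [-0.4, -0.6, -1.5]
grip_width: 0.0522
gripper_force: 42.0
```

```bash
python3 - <<'E'
from fit import *
np.set_printoptions(suppress=True,precision=4)
c=snap("wrist","w4"); print(rings(c,[(.569,.103),(.575,.013)]))
q=top_pts(c,(.561,.191),.039,.045,.005); print(len(q), q.mean(0) if len(q) else 0)
E
python3 go.py .569 .103 .08 .065 6
```

```text
[[ 0.5672  0.1026  0.0312 90.    ]
 [ 0.5733  0.0105  0.0326 51.    ]]
2526 [0.5613 0.1759 0.0393]
t 8.35 pos [0.5686 0.029  0.1586] psi 0.0644 tilt [-0.0013 -0.    ] d [  0.4  74.  -78.6]
[12.3, 0.9, 13.1] -0.0001
[12.3, 0.9, 13.1] -0.0001
[12.3, 0.9, 13.1] -0.0001
[12.3, 0.9, 13.1] -0.0001
[12.3, 0.9, 13.1] -0.0001
[12.3, 0.9, 13.1] -0.0001
```

View pics/w4.png

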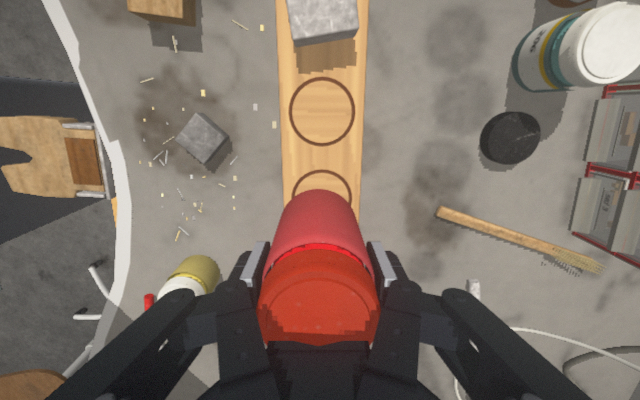

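The picture shows ring 1 at (322,110), the red jar upright in the fingers and the dapping block at (202,138).

{"op": "step_arm", "data": {"moves": [{"translation": [10,1,0],"rot": [0,0,0]},{"translation": [18,1,5],"rot": [0,0,0]},{"translation": [20,1,15],"rot": [0,0,0]},{"translation": [17,1,20],"rot": [0,0,0]},{"translation": [9,0,20],"rot": [0,0,0]},{"translation": [0,0,15],"rot": [0,0,0]},{"translation": [0,0,5],"rot": [0,0,0]},{"translation": [0,0,0],"rot": [0,0,0]}]}}

```text
clock: 9.35
eef_pos: [0.5681, 0.1033, 0.0791]
tool_rot: [[-0.064, 0.998, -0.0], [0.998, 0.064, 0.0], [0.0, -0.0, -1.0]]
force: [-0.5, -0.9, -2.9]
grip_width: 0.0525
gripper_force: 42.0
```

```bash
python3 go.py .568 .103 .053 .065 1
```

```text
t 9.35 pos [0.5681 0.1033 0.0791] psi 0.0637 tilt [-0.0002  0.    ] d [ -0.1  -0.3 -26.1]
[-0.3, -0.2, 26.1] -0.0013
```

{"op": "step_arm", "data": {"moves": [{"translation": [0,0,8],"rot": [0,0,0]},{"translation": [0,0,8],"rot": [0,0,0]},{"translation": [0,0,5],"rot": [0,0,0]},{"translation": [0,0,3],"rot": [0,0,0]},{"translation": [0,0,1],"rot": [0,0,0]},{"translation": [0,0,1],"rot": [0,0,0]},{"translation": [0,0,0],"rot": [0,0,0]},{"translation": [0,0,0],"rot": [0,0,0]}]}}

```text
clock: 10.35
eef_pos: [0.5682, 0.1035, 0.0534]
tool_rot: [[-0.064, 0.998, 0.0], [0.998, 0.064, 0.0], [0.0, 0.0, -1.0]]
force: [-0.1, -1.4, -1.8]
grip_width: 0.0523
gripper_force: 42.0
```

{"op": "step_arm", "data": {"moves": [{"translation": [0,0,0],"rot": [0,0,0]},{"translation": [0,0,0],"rot": [0,0,0]},{"translation": [0,0,0],"rot": [0,0,0]},{"translation": [0,0,0],"rot": [0,0,0]},{"translation": [0,0,0],"rot": [0,0,0]},{"translation": [0,0,-10],"rot": [0,0,0]},{"translation": [0,0,-20],"rot": [0,0,0]},{"translation": [0,0,-30],"rot": [0,0,0]}], "claw": 85}}

```text
clock: 11.35
eef_pos: [0.5678, 0.1035, 0.114]
tool_rot: [[-0.064, 0.998, -0.001], [0.998, 0.064, 0.0], [0.0, -0.001, -1.0]]
force: [0.3, 0.3, -0.5]
grip_width: 0.085
gripper_force: 0.0
```

{"op": "step_arm", "data": {"moves": [{"translation": [0,0,-35],"rot": [0,0,0]},{"translation": [0,0,-35],"rot": [0,0,0]},{"translation": [0,0,-20],"rot": [0,0,0]},{"translation": [-20,-10,0],"rot": [0,0,0]},{"translation": [-30,-15,0],"rot": [0,0,0]},{"translation": [-40,-25,0],"rot": [0,0,0]},{"translation": [-30,-20,0],"rot": [0,0,0]},{"translation": [-10,-5,0],"rot": [0,0,0]}]}}

```text
clock: 12.35
eef_pos: [0.5, -0.0329, 0.2029]
tool_rot: [[-0.062, 0.998, -0.001], [0.998, 0.062, 0.0], [0.0, -0.001, -1.0]]
force: [-0.2, 0.4, -0.1]
grip_width: 0.0852
gripper_force: 0.0
```

```bash
python3 - <<'E'
from fit import *
for n in("scene","top","wrist"):
    c=snap(n,n+"2")
    for k,xy,h,r in [("red",(.568,.103),.107,.035),("block",(.561,.191),.039,.045),("yel",(.435,-.091),.06,.035)]:
        q=top_pts(c,xy,h,r,.004)
        if len(q)>5: print(n,k,len(q),q[:,2].mean().round(4),cv2.minAreaRect((q[:,:2]*1000).astype(np.float32)))
E
python3 go.py .4345 -.091 .11 .064 8
```

```text
scene red 196 0.1078 ((567.2890014648438, 101.14872741699219), (49.066253662109375, 48.82286071777344), 46.44755935668945)
scene block 286 0.0399 ((561.1390991210938, 190.42721557617188), (60.874061584472656, 58.63982009887695), 11.370335578918457)
scene yel 234 0.0605 ((434.2662658691406, -91.05632019042969), (45.4116325378418, 41.86333465576172), 28.861392974853516)
top red 268 0.1071 ((568.4681396484375, 101.76737976074219), (46.804256439208984, 46.678653717041016), 43.114009857177734)
top block 382 0.0393 ((561.0533447265625, 190.69546508789062), (56.8858642578125, 55.8897705078125), 12.976343154907227)
wrist red 3722 0.107 ((567.1885986328125, 101.61640930175781), (49.377471923828125, 46.19650650024414), 3.3967514038085938)
wrist yel 1163 0.0599 ((433.34722900390625, -90.3288345336914), (43.92400360107422, 42.901832580566406), 2.4131484031677246)
t 12.5 pos [ 0.5015 -0.0313  0.2031] psi 0.0629 tilt [-0.0001  0.0002] d [-67.  -59.7 -93.1]
[-6.9, -8.8, 11.6] -0.0001
[-6.9, -8.8, 11.6] -0.0001
[-6.9, -8.8, 11.6] -0.0001
[-6.9, -8.8, 11.6] -0.0001
[-6.9, -8.8, 11.6] -0.0001
[-6.9, -8.8, 11.6] -0.0001
[-6.9, -8.8, 11.6] -0.0001
[-6.9, -8.8, 11.6] -0.0001
```

{"op": "step_arm", "data": {"moves": [{"translation": [-10,-12,5],"rot": [0,0,0]},{"translation": [-15,-20,12],"rot": [0,0,0]},{"translation": [-15,-20,20],"rot": [0,0,0]},{"translation": [-10,-13,20],"rot": [0,0,0]},{"translation": [-5,-6,20],"rot": [0,0,0]},{"translation": [0,0,12],"rot": [0,0,0]},{"translation": [0,0,4],"rot": [0,0,0]},{"translation": [0,0,0],"rot": [0,0,0]}]}}

```text
clock: 13.5
eef_pos: [0.4345, -0.0902, 0.1103]
tool_rot: [[-0.065, 0.998, -0.0], [0.998, 0.065, 0.0], [0.0, -0.0, -1.0]]
force: [-0.1, -0.1, -0.2]
grip_width: 0.085
gripper_force: 0.0
```

```bash
python3 - <<'E'
from fit import *
c=snap("wrist","w5")
q=top_pts(c,(.435,-.091),.06,.035,.004); print(len(q),q[:,2].mean(),cv2.minAreaRect((q[:,:2]*1000).astype(np.float32)))
E
python3 go.py .4343 -.0913 .02 .064 6
```

```text
2646 0.05982084128075628 ((433.6387634277344, -90.8552474975586), (43.99358367919922, 44.17474365234375), 2.4815683364868164)
t 13.55 pos [ 0.4346 -0.0903  0.1106] psi 0.0646 tilt [ 0.0005 -0.0001] d [ -0.3  -1.  -90.6]
[-0.2, -0.1, 15.1] 0.0001
[-0.2, -0.1, 15.1] 0.0001
[-0.2, -0.1, 15.1] 0.0001
[-0.2, -0.1, 15.1] 0.0001
[-0.2, -0.1, 15.1] 0.0001
[-0.2, -0.1, 15.1] 0.0001
```

{"op": "step_arm", "data": {"moves": [{"translation": [-0.5,0,18],"rot": [0,0,0]},{"translation": [0,0,20],"rot": [0,0,0]},{"translation": [0,0,20],"rot": [0,0,0]},{"translation": [0,0,18],"rot": [0,0,0]},{"translation": [0,0,10],"rot": [0,0,0]},{"translation": [0,0,4],"rot": [0,0,0]},{"translation": [0,0,0],"rot": [0,0,0]},{"translation": [0,0,0],"rot": [0,0,0]}]}}

```text
clock: 14.55
eef_pos: [0.4345, -0.091, 0.0208]
tool_rot: [[-0.064, 0.998, 0.001], [0.998, 0.064, -0.0], [-0.0, 0.001, -1.0]]
force: [-0.3, -0.9, 0.3]
grip_width: 0.0851
gripper_force: 0.0
```

{"op": "step_arm", "data": {"moves": [{"translation": [0,0,0],"rot": [0,0,0]},{"translation": [0,0,0],"rot": [0,0,0]},{"translation": [0,0,0],"rot": [0,0,0]},{"translation": [0,0,0],"rot": [0,0,0]},{"translation": [0,0,0],"rot": [0,0,0]},{"translation": [0,0,0],"rot": [0,0,0]},{"translation": [0,0,0],"rot": [0,0,0]},{"translation": [0,0,0],"rot": [0,0,0]}], "claw": 30, "grip_force": 40}}

```text
clock: 15.55
eef_pos: [0.4344, -0.091, 0.0206]
tool_rot: [[-0.064, 0.998, 0.001], [0.998, 0.064, -0.0], [-0.0, 0.001, -1.0]]
force: [-0.2, -0.1, 6.6]
grip_width: 0.047
gripper_force: 40.3
```

{"op": "step_arm", "data": {"moves": [{"translation": [0,0,-5],"rot": [0,0,0]},{"translation": [0,0,-15],"rot": [0,0,0]},{"translation": [0,0,-20],"rot": [0,0,0]},{"translation": [0,0,-20],"rot": [0,0,0]},{"translation": [0,0,-20],"rot": [0,0,0]},{"translation": [0,0,-15],"rot": [0,0,0]},{"translation": [0,0,-5],"rot": [0,0,0]},{"translation": [0,0,0],"rot": [0,0,0]}]}}

```text
clock: 16.55
eef_pos: [0.4342, -0.0909, 0.1203]
tool_rot: [[-0.064, 0.998, 0.0], [0.998, 0.064, -0.0], [-0.0, 0.0, -1.0]]
force: [-0.0, -0.1, -2.1]
grip_width: 0.0473
gripper_force: 41.5
```

```bash
python3 - <<'E'
from fit import *
R=rings(load("w4"),[(.569,.103)]);print(R)
for n in ("top2","scene2","wrist2"): print(n,rings(load(n),[(.5745,.0127),(.5805,-.0773)]).round(4).tolist())
E
python3 go.py .5735 .0125 .12 .065 8
```

```text
[[5.67153659e-01 1.02606546e-01 3.12287707e-02 9.00000000e+01]]
top2 [[0.5669, 0.0053, 0.0349, 14.0], [0.581, -0.0743, 0.0, 11.0]]
scene2 [[0.5764, 0.0135, 0.0312, 87.0], [0.5822, -0.0765, 0.0312, 90.0]]
wrist2 [[0.5736, 0.0133, 0.0312, 90.0], [0.5798, -0.0766, 0.0313, 90.0]]
t 16.55 pos [ 0.4342 -0.0909  0.1203] psi 0.0641 tilt [ 0.0003 -0.    ] d [139.3 103.4  -0.3]
[11.8, 18.2, 0.0] -0.0001
[11.8, 18.2, 0.0] -0.0001
[11.8, 18.2, 0.0] -0.0001
[11.8, 18.2, 0.0] -0.0001
[11.8, 18.2, 0.0] -0.0001
[11.8, 18.2, 0.0] -0.0001
[11.8, 18.2, 0.0] -0.0001
[11.8, 18.2, 0.0] -0.0001
```

{"op": "step_arm", "data": {"moves": [{"translation": [8,12,0],"rot": [0,0,0]},{"translation": [18,26,0],"rot": [0,0,0]},{"translation": [23,36,0],"rot": [0,0,0]},{"translation": [22,36,5],"rot": [0,0,0]},{"translation": [15,24,15],"rot": [0,0,0]},{"translation": [9,12,25],"rot": [0,0,0]},{"translation": [0,0,20],"rot": [0,0,0]},{"translation": [0,0,8],"rot": [0,0,0]}]}}

```text
clock: 17.55
eef_pos: [0.5735, 0.014, 0.0454]
tool_rot: [[-0.065, 0.998, -0.003], [0.998, 0.065, 0.0], [0.001, -0.003, -1.0]]
force: [0.8, 0.5, -1.3]
grip_width: 0.0475
gripper_force: 41.6
```

{"op": "step_arm", "data": {"moves": [{"translation": [0,0,2],"rot": [0,0,0]},{"translation": [0,0,0],"rot": [0,0,0]},{"translation": [0,0,0],"rot": [0,0,0]},{"translation": [0,0,0],"rot": [0,0,0]},{"translation": [0,0,0],"rot": [0,0,0]},{"translation": [0,0,0],"rot": [0,0,0]},{"translation": [0,0,0],"rot": [0,0,0]},{"translation": [0,0,0],"rot": [0,0,0]}]}}

```text
clock: 18.55
eef_pos: [0.5739, 0.0132, 0.0453]
tool_rot: [[-0.064, 0.998, 0.0], [0.998, 0.064, 0.0], [0.0, 0.0, -1.0]]
force: [-0.4, 0.1, -1.7]
grip_width: 0.0473
gripper_force: 41.6
```

```bash
python3 - <<'E'
from fit import *
c=snap("scene","s3")
q=top_pts(c,(.574,.013),.085,.035,.012); print(len(q),np.median(q[:,2]),cv2.minAreaRect((q[:,:2]*1000).astype(np.float32)))
E
python3 go.py .574 .013 .0285 .064 1
```

```text
170 0.08488381511329929 ((573.909423828125, 7.593950271606445), (66.33612060546875, 34.610504150390625), 16.195743560791016)
t 18.6 pos [0.5739 0.0132 0.0453] psi 0.064 tilt [0.     0.0001] d [  0.1  -0.2 -16.8]
[-0.2, 0.1, 16.8] -0.0
```

{"op": "step_arm", "data": {"moves": [{"translation": [0,0,5],"rot": [0,0,0]},{"translation": [0,0,5],"rot": [0,0,0]},{"translation": [0,0,3],"rot": [0,0,0]},{"translation": [0,0,2],"rot": [0,0,0]},{"translation": [0,0,1],"rot": [0,0,0]},{"translation": [0,0,0.5],"rot": [0,0,0]},{"translation": [0,0,0],"rot": [0,0,0]},{"translation": [0,0,0],"rot": [0,0,0]}]}}

```text
clock: 19.6
eef_pos: [0.5739, 0.0132, 0.0289]
tool_rot: [[-0.064, 0.998, 0.0], [0.998, 0.064, 0.0], [0.0, 0.0, -1.0]]
force: [-1.4, 1.0, -1.2]
grip_width: 0.0468
gripper_force: 41.6
```

{"op": "step_arm", "data": {"moves": [{"translation": [0,0,0],"rot": [0,0,0]},{"translation": [0,0,0],"rot": [0,0,0]},{"translation": [0,0,0],"rot": [0,0,0]},{"translation": [0,0,0],"rot": [0,0,0]},{"translation": [0,0,0],"rot": [0,0,0]},{"translation": [0,0,-10],"rot": [0,0,0]},{"translation": [0,0,-25],"rot": [0,0,0]},{"translation": [0,0,-40],"rot": [0,0,0]}], "claw": 85}}

```text
clock: 20.6
eef_pos: [0.5734, 0.0132, 0.1044]
tool_rot: [[-0.064, 0.998, -0.002], [0.998, 0.064, 0.0], [0.0, -0.002, -1.0]]
force: [-0.1, 0.5, -0.0]
grip_width: 0.085
gripper_force: 0.0
```

{"op": "step_arm", "data": {"moves": [{"translation": [0,0,-50],"rot": [0,0,0]},{"translation": [0,0,-50],"rot": [0,0,0]},{"translation": [0,0,-20],"rot": [0,0,0]},{"translation": [15,-5,0],"rot": [0,0,0]},{"translation": [40,-10,0],"rot": [0,0,0]},{"translation": [50,-10,0],"rot": [0,0,0]},{"translation": [50,-10,0],"rot": [0,0,0]},{"translation": [50,-10,0],"rot": [0,0,0]}]}}

```text
clock: 21.6
eef_pos: [0.5141, 0.2168, 0.2226]
tool_rot: [[-0.064, 0.998, -0.002], [0.998, 0.064, -0.0], [-0.0, -0.002, -1.0]]
force: [0.1, -0.9, 0.7]
grip_width: 0.0851
gripper_force: 0.0
```

```bash
python3 go.py .493 .348 .14 .5 8
```

```text
t 21.6 pos [0.5141 0.2168 0.2226] psi 0.0641 tilt [-0.002  -0.0004] d [-21.1 131.2 -82.6]
[16.5, -1.6, 10.3] -0.0545
[16.6, -0.7, 10.3] -0.0545
[16.6, 0.2, 10.3] -0.0545
[16.6, 1.1, 10.3] -0.0545
[16.5, 2.0, 10.3] -0.0545
[16.3, 2.9, 10.3] -0.0545
[16.2, 3.8, 10.3] -0.0545
[15.9, 4.7, 10.3] -0.0545
```

{"op": "step_arm", "data": {"moves": [{"translation": [18,-2,5],"rot": [0,0,-0.062]},{"translation": [21,-1,12],"rot": [0,0,-0.062]},{"translation": [21,0,14],"rot": [0,0,-0.062]},{"translation": [21,1,14],"rot": [0,0,-0.062]},{"translation": [20,3,14],"rot": [0,0,-0.062]},{"translation": [17,4,14],"rot": [0,0,-0.062]},{"translation": [8,3,8],"rot": [0,0,-0.062]},{"translation": [0,0,0],"rot": [0,0,0]}]}}

```text
clock: 22.6
eef_pos: [0.4941, 0.3411, 0.1417]
tool_rot: [[-0.479, 0.878, -0.001], [0.878, 0.479, -0.001], [0.0, -0.001, -1.0]]
force: [-0.6, -0.9, 1.0]
grip_width: 0.085
gripper_force: 0.0
```

```bash
python3 - <<'E'
from fit import *
c=snap("wrist","w6"); P=cloud(c).reshape(-1,3)
q=top_pts(c,(.493,.348),.034,.035,.004); print(len(q),q[:,2].mean(),cv2.minAreaRect((q[:,:2]*1000).astype(np.float32)))
c=snap("top","t4")
for k,xy,h,r in [("red",(.568,.103),.107,.035),("yel",(.574,.013),.068,.035)]:
  q=top_pts(c,xy,h,r,.004); print(k,len(q),q[:,2].mean(),cv2.minAreaRect((q[:,:2]*1000).astype(np.float32)))
E
python3 go.py .493 .348 .006 .5 6
```

```text
1281 0.033855183853319995 ((493.54193115234375, 350.4000549316406), (37.38678741455078, 37.251792907714844), 31.590585708618164)
red 275 0.10714436297891387 ((567.9205322265625, 102.34199523925781), (47.150115966796875, 48.00705337524414), 44.284263610839844)
yel 212 0.06785706697142392 ((574.2675170898438, 12.259010314941406), (43.190704345703125, 42.169612884521484), 42.724708557128906)
t 22.7 pos [0.4945 0.3405 0.1427] psi 0.4976 tilt [ 0. -0.] d [  -1.5    7.5 -136.7]
[1.2, 0.4, 22.8] -0.0004
[1.2, 0.4, 22.8] -0.0004
[1.2, 0.4, 22.8] -0.0004
[1.2, 0.4, 22.8] -0.0004
[1.2, 0.4, 22.8] -0.0004
[1.2, 0.4, 22.8] -0.0004
```

View pics/w6.png

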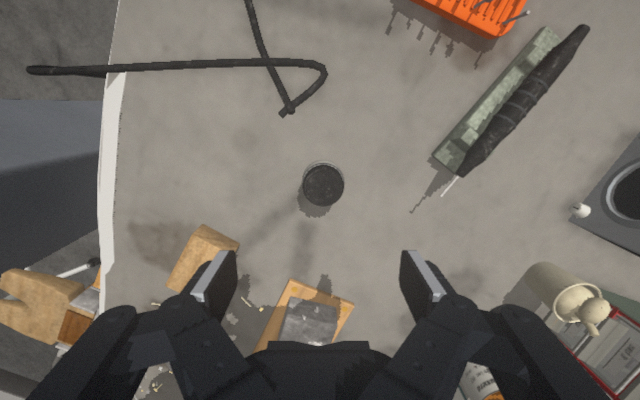

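Black-capped jar at (322,186), upright, with the cable tip (288,112) and the carton (200,255) clear of the fingers.

{"op": "step_arm", "data": {"moves": [{"translation": [2,1,15],"rot": [0,0,0]},{"translation": [3,1,25],"rot": [0,0,0]},{"translation": [3,1,30],"rot": [0,0,0]},{"translation": [0,0.5,30],"rot": [0,0,0]},{"translation": [0,0,22],"rot": [0,0,0]},{"translation": [0,0,11],"rot": [0,0,0]},{"translation": [0,0,4],"rot": [0,0,0]},{"translation": [0,0,0],"rot": [0,0,0]}]}}

```text
clock: 23.7
eef_pos: [0.494, 0.3491, 0.0061]
tool_rot: [[-0.477, 0.879, 0.0], [0.879, 0.477, 0.0], [0.0, 0.001, -1.0]]
force: [-0.2, -0.0, 0.4]
grip_width: 0.0852
gripper_force: 0.0
```

{"op": "step_arm", "data": {"moves": [{"translation": [0,0,0],"rot": [0,0,0]},{"translation": [0,0,0],"rot": [0,0,0]},{"translation": [0,0,0],"rot": [0,0,0]},{"translation": [0,0,0],"rot": [0,0,0]},{"translation": [0,0,0],"rot": [0,0,0]},{"translation": [0,0,0],"rot": [0,0,0]},{"translation": [0,0,0],"rot": [0,0,0]},{"translation": [0,0,0],"rot": [0,0,0]}], "claw": 25, "grip_force": 30}}

```text
clock: 24.7
eef_pos: [0.4939, 0.3492, 0.0064]
tool_rot: [[-0.478, 0.879, 0.001], [0.879, 0.478, 0.0], [0.0, 0.001, -1.0]]
force: [-2.1, -1.3, 6.9]
grip_width: 0.0399
gripper_force: 30.0
```

```bash
python3 go.py .493 .349 .2 .5 1
```

```text
t 24.7 pos [0.4939 0.3492 0.0064] psi 0.498 tilt [0.0007 0.0005] d [ -0.9  -0.2 193.6]
[0.2, -0.9, -193.6] -0.002
```

{"op": "step_arm", "data": {"moves": [{"translation": [0,0,-6],"rot": [0,0,0]},{"translation": [0,0,-20],"rot": [0,0,0]},{"translation": [0,0,-34],"rot": [0,0,0]},{"translation": [0,0,-40],"rot": [0,0,0]},{"translation": [0,0,-40],"rot": [0,0,0]},{"translation": [0,0,-30],"rot": [0,0,0]},{"translation": [0,0,-14],"rot": [0,0,0]},{"translation": [0,0,0],"rot": [0,0,0]}]}}

```text
clock: 25.7
eef_pos: [0.4938, 0.3491, 0.1901]
tool_rot: [[-0.478, 0.879, 0.001], [0.879, 0.478, 0.001], [0.0, 0.001, -1.0]]
force: [-0.3, 0.5, -0.8]
grip_width: 0.0401
gripper_force: 30.4
```

```bash
python3 - <<'E'
from h import *
s=observe(); print(s["grip_width"],s["gripper_force"],s["force"])
E
python3 go.py .580 -.077 .19 .064 14
```

```text
0.040133926738895466 30.431057810783386 [-0.32789382  0.48158122 -0.8030396 ]
t 25.7 pos [0.4938 0.3491 0.1901] psi 0.498 tilt [0.0009 0.0005] d [ 8.620e+01 -4.261e+02 -1.000e-01]
[-29.7, -9.1, 0.0] 0.031
[-30.0, -8.2, 0.0] 0.031
[-30.2, -7.3, 0.0] 0.031
[-30.4, -6.3, 0.0] 0.031
[-30.6, -5.4, 0.0] 0.031
[-30.7, -4.4, 0.0] 0.031
[-30.9, -3.5, 0.0] 0.031
[-31.0, -2.5, 0.0] 0.031
[-31.0, -1.6, 0.0] 0.031
[-31.0, -0.6, 0.0] 0.031
[-31.1, 0.4, 0.0] 0.031
[-31.0, 1.3, 0.0] 0.031
[-31.0, 2.3, 0.0] 0.031
[-30.9, 3.2, 0.0] 0.031
```

{"op": "step_arm", "data": {"moves": [{"translation": [-30,-9,0],"rot": [0,0,0.031]},{"translation": [-30,-8,0],"rot": [0,0,0.031]},{"translation": [-30,-7,0],"rot": [0,0,0.031]},{"translation": [-30,-6,0],"rot": [0,0,0.031]},{"translation": [-31,-5,0],"rot": [0,0,0.031]},{"translation": [-31,-4,0],"rot": [0,0,0.031]},{"translation": [-31,-4,0],"rot": [0,0,0.031]},{"translation": [-31,-3,0],"rot": [0,0,0.031]}]}}

```text
clock: 26.7
eef_pos: [0.5435, 0.1043, 0.1882]
tool_rot: [[-0.246, 0.969, -0.003], [0.969, 0.246, -0.0], [0.001, -0.002, -1.0]]
force: [0.1, 0.4, -0.6]
grip_width: 0.0398
gripper_force: 30.4
```

{"op": "step_arm", "data": {"moves": [{"translation": [-31,-2,0],"rot": [0,0,0.031]},{"translation": [-31,-1,0],"rot": [0,0,0.031]},{"translation": [-31,0,0],"rot": [0,0,0.031]},{"translation": [-31,1,0],"rot": [0,0,0.031]},{"translation": [-31,2,0],"rot": [0,0,0.031]},{"translation": [-31,3,0],"rot": [0,0,0.031]},{"translation": [0,0,0],"rot": [0,0,0]},{"translation": [0,0,0],"rot": [0,0,0]}]}}

```text
clock: 27.7
eef_pos: [0.5783, -0.0772, 0.1887]
tool_rot: [[-0.064, 0.998, -0.002], [0.998, 0.064, 0.001], [0.001, -0.002, -1.0]]
force: [-0.2, 0.6, -0.7]
grip_width: 0.0402
gripper_force: 30.4
```

```bash
python3 go.py .580 -.077 .04 .064 8
```

```text
t 27.7 pos [ 0.5783 -0.0772  0.1887] psi 0.0641 tilt [-0.0019  0.0007] d [   1.7    0.2 -148.7]
[0.0, 0.2, 18.6] 0.0
[0.0, 0.2, 18.6] 0.0
[0.0, 0.2, 18.6] 0.0
[0.0, 0.2, 18.6] 0.0
[0.0, 0.2, 18.6] 0.0
[0.0, 0.2, 18.6] 0.0
[0.0, 0.2, 18.6] 0.0
[0.0, 0.2, 18.6] 0.0
```

{"op": "step_arm", "data": {"moves": [{"translation": [0,1,15],"rot": [0,0,0]},{"translation": [0,0,25],"rot": [0,0,0]},{"translation": [0,0,30],"rot": [0,0,0]},{"translation": [0,0,30],"rot": [0,0,0]},{"translation": [0,0,25],"rot": [0,0,0]},{"translation": [0,0,18],"rot": [0,0,0]},{"translation": [0,0,7],"rot": [0,0,0]},{"translation": [0,0,0],"rot": [0,0,0]}]}}

```text
clock: 28.7
eef_pos: [0.5798, -0.0774, 0.0396]
tool_rot: [[-0.064, 0.998, -0.0], [0.998, 0.064, 0.0], [0.0, -0.0, -1.0]]
force: [0.3, -0.4, -0.4]
grip_width: 0.0401
gripper_force: 30.4
```

```bash
python3 go.py .580 -.077 .0145 .064 1
```

```text
t 28.7 pos [ 0.5798 -0.0774  0.0396] psi 0.0643 tilt [-0.0002  0.0001] d [  0.2   0.4 -25.1]
[0.3, 0.2, 25.1] 0.0003
```

Release opens to 70 mm only, since nothing more is needed.

{"op": "step_arm", "data": {"moves": [{"translation": [0.4,0,7],"rot": [0,0,0]},{"translation": [0,0,7],"rot": [0,0,0]},{"translation": [0,0,5],"rot": [0,0,0]},{"translation": [0,0,3],"rot": [0,0,0]},{"translation": [0,0,2],"rot": [0,0,0]},{"translation": [0,0,1],"rot": [0,0,0]},{"translation": [0,0,0],"rot": [0,0,0]},{"translation": [0,0,0],"rot": [0,0,0]}]}}

```text
clock: 29.7
eef_pos: [0.5799, -0.0771, 0.0149]
tool_rot: [[-0.064, 0.998, 0.0], [0.998, 0.064, 0.0], [-0.0, 0.0, -1.0]]
force: [-0.4, 0.5, -0.3]
grip_width: 0.0401
gripper_force: 30.4
```

{"op": "step_arm", "data": {"moves": [{"translation": [0,0,0],"rot": [0,0,0]},{"translation": [0,0,0],"rot": [0,0,0]},{"translation": [0,0,0],"rot": [0,0,0]},{"translation": [0,0,0],"rot": [0,0,0]},{"translation": [0,0,0],"rot": [0,0,0]},{"translation": [0,0,-10],"rot": [0,0,0]},{"translation": [0,0,-25],"rot": [0,0,0]},{"translation": [0,0,-40],"rot": [0,0,0]}], "claw": 75}}

```text
clock: 30.7
eef_pos: [0.5794, -0.077, 0.0904]
tool_rot: [[-0.064, 0.998, -0.002], [0.998, 0.064, 0.001], [0.001, -0.002, -1.0]]
force: [-0.5, 0.3, 0.5]
grip_width: 0.0752
gripper_force: 0.0
```

{"op": "step_arm", "data": {"moves": [{"translation": [0,0,-50],"rot": [0,0,0]},{"translation": [0,0,-50],"rot": [0,0,0]},{"translation": [0,0,-25],"rot": [0,0,0]},{"translation": [5,-15,0],"rot": [0,0,0]},{"translation": [10,-30,0],"rot": [0,0,0]},{"translation": [15,-40,0],"rot": [0,0,0]},{"translation": [15,-30,0],"rot": [0,0,0]},{"translation": [10,-10,0],"rot": [0,0,0]}]}}

```text
clock: 31.7
eef_pos: [0.4503, -0.0298, 0.2156]
tool_rot: [[-0.064, 0.998, 0.001], [0.998, 0.064, -0.0], [-0.0, 0.001, -1.0]]
force: [1.2, 0.1, 0.2]
grip_width: 0.0748
gripper_force: 0.0
```

```bash
python3 - <<'E'
from fit import *
for n in("top","wrist","scene"):
  c=snap(n,n+"5")
  for k,xy,h,r in [("red",(.568,.103),.107,.035),("yel",(.574,.013),.068,.035),("blk",(.580,-.077),.042,.03),("dap",(.45,.069),.018,.032),("block",(.561,.191),.039,.045)]:
    q=top_pts(c,xy,h,r,.004)
    if len(q)>20:
      rc=cv2.minAreaRect((q[:,:2]*1000).astype(np.float32)); print(n,k,len(q),q[:,2].mean().round(4),np.round(rc[0],1),np.round(rc[1],1),round(rc[2],2))
E
python3 go.py .450 .069 .14 .875 8
```

```text
top red 278 0.1072 [568.4 102.5] [47.6 47.9] 43.17
top blk 22 0.0427 [594.4 -80. ] [29.2  7.2] 80.58
top block 397 0.039 [561.3 190.6] [57.9 56.2] 12.09
wrist red 3331 0.1069 [566.3 102.7] [48.7 49. ] 32.15
wrist yel 1480 0.0678 [572.2  13.2] [44.  43.2] 82.24
wrist blk 727 0.0418 [578.1 -75.9] [37.3 36.8] 54.67
wrist dap 1094 0.0183 [448.5  70. ] [35.6 36. ] 50.02
scene red 163 0.1076 [564.1 105. ] [52.  37.2] 32.99
scene yel 173 0.0685 [572.8  12.4] [44.6 42.7] 43.33
scene blk 139 0.0423 [578.9 -77.9] [38.7 35.5] 70.03
scene dap 168 0.0185 [449.8  68.8] [43.7 35.9] 48.32
scene block 289 0.0397 [560.  190.1] [60.8 56.1] 12.64
t 31.85 pos [ 0.4523 -0.0302  0.2154] psi 0.0646 tilt [ 0.0014 -0.0002] d [ -2.3  99.2 -75.4]
[12.4, 0.5, 9.4] -0.1013
[12.3, 1.8, 9.4] -0.1013
[12.0, 3.0, 9.4] -0.1013
[11.7, 4.2, 9.4] -0.1013
[11.2, 5.4, 9.4] -0.1013
[10.6, 6.5, 9.4] -0.1013
[9.9, 7.5, 9.4] -0.1013
[9.1, 8.5, 9.4] -0.1013
```

View pics/wrist5.png

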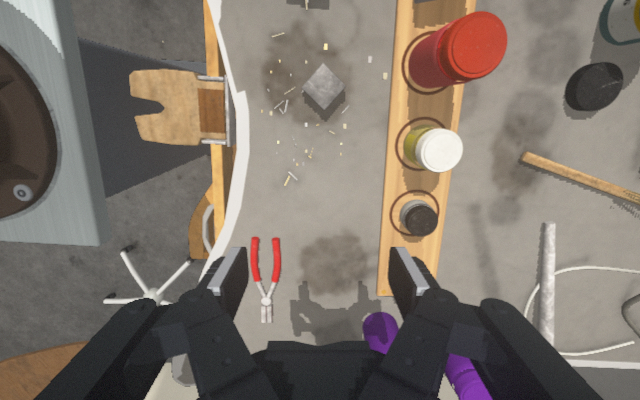

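All three jars stand in their rings at (430,55), (428,150) and (418,216); the dapping block is at (323,88). Going above it.

{"op": "step_arm", "data": {"moves": [{"translation": [14,0,5],"rot": [0,0,-0.115]},{"translation": [14,2,10],"rot": [0,0,-0.115]},{"translation": [14,3,13],"rot": [0,0,-0.115]},{"translation": [13,5,14],"rot": [0,0,-0.115]},{"translation": [13,6,14],"rot": [0,0,-0.115]},{"translation": [12,8,12],"rot": [0,0,-0.115]},{"translation": [11,10,7],"rot": [0,0,-0.115]},{"translation": [0,0,0],"rot": [0,0,0]}]}}

```text
clock: 32.85
eef_pos: [0.4469, 0.0699, 0.1392]
tool_rot: [[-0.764, 0.645, -0.001], [0.645, 0.764, 0.0], [0.001, -0.0, -1.0]]
force: [0.1, 0.0, 0.2]
grip_width: 0.0751
gripper_force: 0.0
```

```bash
cat > dap.py <<'E'
from fit import *
def sq(c,xy,h,r,tol):
    P=cloud(c); m=((abs(P[:,:,2]-h)<tol)&(np.hypot(P[:,:,0]-xy[0],P[:,:,1]-xy[1])<r)).astype(np.uint8)
    k=max(cv2.findContours(m,cv2.RETR_EXTERNAL,cv2.CHAIN_APPROX_NONE)[0],key=cv2.contourArea)[:,0]
    w=plane(c,k,h)[:,:2]*1000; rc=cv2.minAreaRect(w.astype(np.float32)); return np.round(rc[0],1),np.round(rc[1],1),round(rc[2],2)
E
python3 - <<'E'
from dap import *
c=snap("wrist","w7"); print(sq(c,(.45,.069),.018,.035,.004))
for n in ("top5","top0"): print(sq(load(n),(.561,.1907),.039,.045,.005))
E
python3 go.py .4495 .0695 .003 .873 6
```

```text
(array([448.2,  70.2]), array([35.4, 36.6]), 49.88)
(array([560.9, 190.2]), array([56.7, 56.3]), 11.96)
(array([561. , 190.5]), array([56.4, 56. ]), 11.52)
t 32.9 pos [0.4469 0.0695 0.1396] psi 0.8674 tilt [-0.0002  0.    ] d [   2.6   -0.  -136.6]
[-0.3, 0.3, 22.8] -0.0009
[-0.3, 0.3, 22.8] -0.0009
[-0.3, 0.3, 22.8] -0.0009
[-0.3, 0.3, 22.8] -0.0009
[-0.3, 0.3, 22.8] -0.0009
[-0.3, 0.3, 22.8] -0.0009
```

View pics/w7.png

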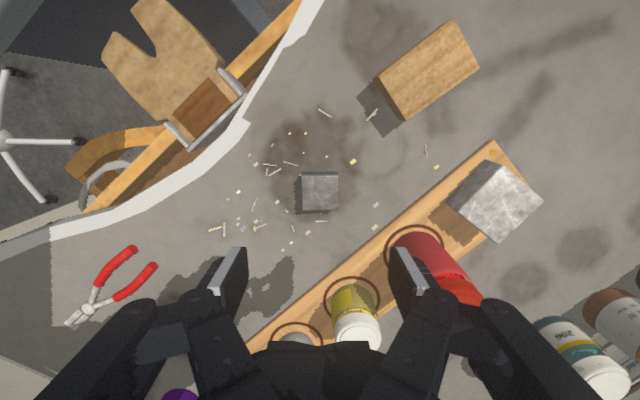

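The dapping block at (320,192) is square to the fingers, with clear space around it.

{"op": "step_arm", "data": {"moves": [{"translation": [-1,1,15],"rot": [0,0,-0.004]},{"translation": [-0.5,0.5,25],"rot": [0,0,0]},{"translation": [0,0,30],"rot": [0,0,0]},{"translation": [0,0,30],"rot": [0,0,0]},{"translation": [0,0,22],"rot": [0,0,0]},{"translation": [0,0,10],"rot": [0,0,0]},{"translation": [0,0,3.5],"rot": [0,0,0]},{"translation": [0,0,0],"rot": [0,0,0]}]}}

```text
clock: 33.9
eef_pos: [0.4486, 0.0696, 0.0047]
tool_rot: [[-0.766, 0.643, 0.001], [0.643, 0.766, 0.0], [-0.001, 0.001, -1.0]]
force: [1.1, 0.3, -0.4]
grip_width: 0.0748
gripper_force: 0.0
```

{"op": "step_arm", "data": {"moves": [{"translation": [0,0,0],"rot": [0,0,0]},{"translation": [0,0,0],"rot": [0,0,0]},{"translation": [0,0,0],"rot": [0,0,0]},{"translation": [0,0,0],"rot": [0,0,0]},{"translation": [0,0,0],"rot": [0,0,0]},{"translation": [0,0,0],"rot": [0,0,0]},{"translation": [0,0,0],"rot": [0,0,0]},{"translation": [0,0,0],"rot": [0,0,0]}], "claw": 25, "grip_force": 50}}

```text
clock: 34.9
eef_pos: [0.4484, 0.0698, 0.005]
tool_rot: [[-0.766, 0.643, 0.001], [0.643, 0.766, 0.0], [-0.001, 0.001, -1.0]]
force: [-0.6, -0.2, 8.5]
grip_width: 0.0347
gripper_force: 49.6
```

{"op": "step_arm", "data": {"moves": [{"translation": [0,0,-5],"rot": [0,0,0]},{"translation": [0,0,-15],"rot": [0,0,0]},{"translation": [0,0,-25],"rot": [0,0,0]},{"translation": [0,0,-30],"rot": [0,0,0]},{"translation": [0,0,-30],"rot": [0,0,0]},{"translation": [0,0,-25],"rot": [0,0,0]},{"translation": [0,0,-10],"rot": [0,0,0]},{"translation": [0,0,0],"rot": [0,0,0]}]}}

```text
clock: 35.9
eef_pos: [0.4481, 0.0698, 0.1444]
tool_rot: [[-0.766, 0.642, 0.001], [0.642, 0.766, 0.0], [-0.0, 0.0, -1.0]]
force: [-0.6, -0.0, -3.1]
grip_width: 0.0348
gripper_force: 50.9
```

```bash
python3 go.py .5605 .1908 .145 .207 8
```

```text
t 35.9 pos [0.4481 0.0698 0.1444] psi 0.873 tilt [0.0006 0.0001] d [112.4 121.    0.6]
[-1.0, 20.6, -0.1] 0.0833
[0.7, 20.6, -0.1] 0.0833
[2.4, 20.5, -0.1] 0.0833
[4.1, 20.2, -0.1] 0.0833
[5.8, 19.8, -0.1] 0.0833
[7.4, 19.3, -0.1] 0.0833
[9.0, 18.6, -0.1] 0.0833
[10.5, 17.8, -0.1] 0.0833
```

```bash
python3 - <<'E'
from dap import *
for n in ("w7","wrist2","top2","top5","t4"):
    try: print(n,sq(load(n),(.561,.1907),.039,.045,.005))
    except Exception as e: print(n,e)
print(rings(load("w7"),[(.568,.103)]))
E
```

```text
w7 (array([557.2, 190.9]), array([59.3, 55.6]), 12.71)
wrist2 max() iterable argument is empty
top2 (array([560.8, 190.3]), array([56.9, 56.2]), 12.3)
top5 (array([560.9, 190.2]), array([56.7, 56.3]), 11.96)
t4 (array([560.9, 190.4]), array([56.7, 55.9]), 11.96)
[[5.65091451e-01 1.06783787e-01 2.75567244e-02 5.30000000e+01]]
```

{"op": "step_arm", "data": {"moves": [{"translation": [-9,12,-1],"rot": [0,0,0.11]},{"translation": [-6,16,-1],"rot": [0,0,0.11]},{"translation": [-4,18,-1],"rot": [0,0,0.11]},{"translation": [0,18,0],"rot": [0,0,0.11]},{"translation": [3,16,0],"rot": [0,0,0.11]},{"translation": [5,12,0],"rot": [0,0,0.116]},{"translation": [0,0,0],"rot": [0,0,0]},{"translation": [0,0,0],"rot": [0,0,0]}]}}

```text
clock: 36.9
eef_pos: [0.533, 0.1147, 0.1464]
tool_rot: [[-0.208, 0.978, -0.002], [0.978, 0.208, -0.0], [0.0, -0.002, -1.0]]
force: [0.2, 1.0, -3.5]
grip_width: 0.0347
gripper_force: 50.8
```

```bash
python3 - <<'E'
from dap import *
c=snap("wrist","w8"); 
for r in (.045,): print(sq(c,(.561,.1907),.039,r,.004))
E
python3 go.py .5605 .1905 .145 .207 8
```

```text
(array([559.1, 191.6]), array([55.8, 55.6]), 12.64)
t 36.95 pos [0.5331 0.1146 0.1467] psi 0.2089 tilt [-0.0012 -0.0001] d [27.4 75.9 -1.7]
[8.6, 5.3, 0.2] 0.0002
[8.6, 5.3, 0.2] 0.0002
[8.6, 5.3, 0.2] 0.0002
[8.6, 5.3, 0.2] 0.0002
[8.6, 5.3, 0.2] 0.0002
[8.6, 5.3, 0.2] 0.0002
[8.6, 5.3, 0.2] 0.0002
[8.6, 5.3, 0.2] 0.0002
```

View pics/w8.png

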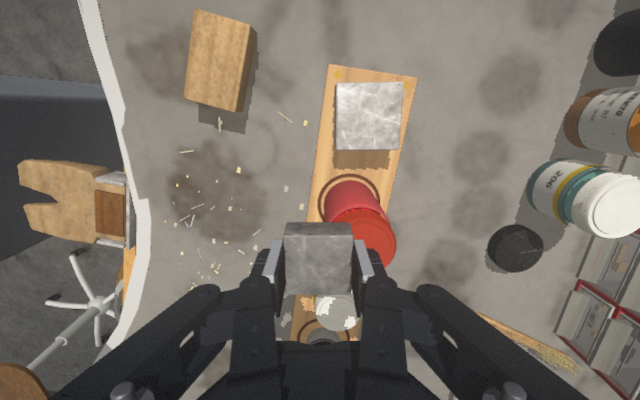

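The steel block is at (368,116) on the board's far end, the dapping block is held level in the fingers at (320,258), and the red jar at (360,225) is undisturbed. Going above the block.

{"op": "step_arm", "data": {"moves": [{"translation": [9,5,0],"rot": [0,0,-0.006]},{"translation": [18,11,0],"rot": [0,0,0]},{"translation": [20,13,0],"rot": [0,0,0]},{"translation": [15,9,12],"rot": [0,0,0]},{"translation": [7,4,24],"rot": [0,0,0]},{"translation": [0,0,26],"rot": [0,0,0]},{"translation": [0,0,16],"rot": [0,0,0]},{"translation": [0,0,6],"rot": [0,0,0]}]}}

```text
clock: 37.95
eef_pos: [0.5599, 0.1915, 0.0621]
tool_rot: [[-0.212, 0.977, -0.002], [0.977, 0.212, -0.0], [0.0, -0.002, -1.0]]
force: [0.3, -0.3, -2.0]
grip_width: 0.0347
gripper_force: 50.8
```

{"op": "step_arm", "data": {"moves": [{"translation": [0,0,1],"rot": [0,0,0]},{"translation": [0,0,0],"rot": [0,0,0]},{"translation": [0,0,0],"rot": [0,0,0]},{"translation": [0,0,0],"rot": [0,0,0]},{"translation": [0,0,0],"rot": [0,0,0]},{"translation": [0,0,0],"rot": [0,0,0]},{"translation": [0,0,0],"rot": [0,0,0]},{"translation": [0,0,0],"rot": [0,0,0]}]}}

```text
clock: 38.95
eef_pos: [0.5602, 0.1912, 0.0623]
tool_rot: [[-0.211, 0.977, 0.0], [0.977, 0.211, 0.0], [0.0, 0.0, -1.0]]
force: [-0.1, -0.1, -1.9]
grip_width: 0.0353
gripper_force: 50.8
```

```bash
python3 - <<'E'
from dap import *
s=observe(); p=s["eef_pos"]; h=p[2]+.013
c=snap("wrist","w9")
print("dap top",sq(c,p[:2],h,.03,.004)); print("steel",sq(c,(.560,.191),.039,.045,.003))
E
python3 go.py .560 .1908 .044 .2147 1
```

```text
dap top (array([559.8, 192.2]), array([59.3, 37.2]), 12.28)
steel (array([556.8, 204.3]), array([55.6, 32.4]), 12.27)
t 39.0 pos [0.5602 0.1912 0.0623] psi 0.213 tilt [0.     0.0001] d [ -0.2  -0.4 -18.3]
[-0.4, -0.3, 18.3] -0.0017
```

View pics/w9.png

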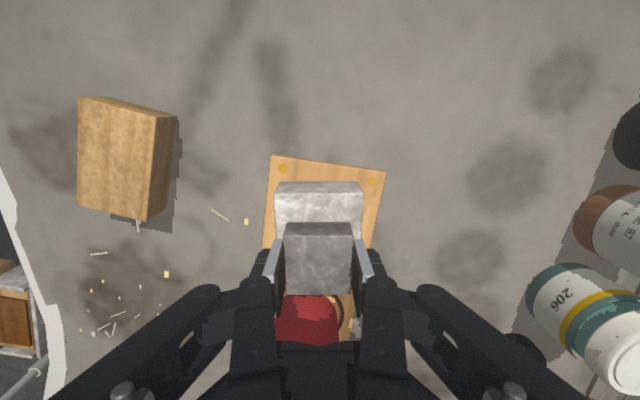

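Dapping block (320,258) and steel block (318,215) are parallel (12.28° and 12.27°), within about 0.7 mm of concentric. Lowering.

{"op": "step_arm", "data": {"moves": [{"translation": [0.5,-0.3,5],"rot": [0,0,0]},{"translation": [0,0,5],"rot": [0,0,0]},{"translation": [0,0,3],"rot": [0,0,0]},{"translation": [0,0,2],"rot": [0,0,0]},{"translation": [0,0,1.5],"rot": [0,0,0]},{"translation": [0,0,0.5],"rot": [0,0,0]},{"translation": [0,0,0],"rot": [0,0,0]},{"translation": [0,0,0],"rot": [0,0,0]}]}}

```text
clock: 40.0
eef_pos: [0.5599, 0.1917, 0.0454]
tool_rot: [[-0.211, 0.977, 0.0], [0.977, 0.211, 0.0], [0.0, 0.0, -1.0]]
force: [0.6, -0.5, -2.5]
grip_width: 0.0343
gripper_force: 50.8
```

{"op": "step_arm", "data": {"moves": [{"translation": [0,0,0.5],"rot": [0,0,0]},{"translation": [0,0,0],"rot": [0,0,0]},{"translation": [0,0,0.4],"rot": [0,0,0]},{"translation": [0,0,0],"rot": [0,0,0]},{"translation": [0,0,0.3],"rot": [0,0,0]},{"translation": [0,0,0],"rot": [0,0,0]},{"translation": [0,0,0],"rot": [0,0,0]},{"translation": [0,0,0],"rot": [0,0,0]}]}}

```text
clock: 41.0
eef_pos: [0.5598, 0.1917, 0.0441]
tool_rot: [[-0.211, 0.977, -0.0], [0.977, 0.211, 0.0], [0.0, 0.0, -1.0]]
force: [0.2, 0.7, -2.7]
grip_width: 0.0343
gripper_force: 50.9
```

{"op": "step_arm", "data": {"moves": [{"translation": [0,0,0.3],"rot": [0,0,0]},{"translation": [0,0,0],"rot": [0,0,0]},{"translation": [0,0,0.3],"rot": [0,0,0]},{"translation": [0,0,0],"rot": [0,0,0]},{"translation": [0,0,0],"rot": [0,0,0]},{"translation": [0,0,0],"rot": [0,0,0]},{"translation": [0,0,0],"rot": [0,0,0]},{"translation": [0,0,0],"rot": [0,0,0]}]}}

```text
clock: 42.0
eef_pos: [0.5598, 0.1917, 0.044]
tool_rot: [[-0.211, 0.977, 0.0], [0.977, 0.211, 0.0], [0.0, 0.0, -1.0]]
force: [-3.5, -0.9, 5.8]
grip_width: 0.0344
gripper_force: 51.9
```

Contact made. Opening and lifting away.

{"op": "step_arm", "data": {"moves": [{"translation": [0,0,0],"rot": [0,0,0]},{"translation": [0,0,0],"rot": [0,0,0]},{"translation": [0,0,0],"rot": [0,0,0]},{"translation": [0,0,0],"rot": [0,0,0]},{"translation": [0,0,0],"rot": [0,0,0]},{"translation": [0,0,-10],"rot": [0,0,0]},{"translation": [0,0,-25],"rot": [0,0,0]},{"translation": [0,0,-40],"rot": [0,0,0]}], "claw": 70}}

```text
clock: 43.0
eef_pos: [0.5594, 0.1916, 0.1191]
tool_rot: [[-0.211, 0.977, -0.002], [0.977, 0.211, -0.0], [0.0, -0.002, -1.0]]
force: [-0.1, -0.4, 1.3]
grip_width: 0.0707
gripper_force: 0.0
```

{"op": "step_arm", "data": {"moves": [{"translation": [0,0,-50],"rot": [0,0,0]},{"translation": [0,0,-50],"rot": [0,0,0]},{"translation": [-10,-10,-30],"rot": [0,0,0]},{"translation": [-20,-30,0],"rot": [0,0,0]},{"translation": [-30,-30,0],"rot": [0,0,0]},{"translation": [-30,-30,0],"rot": [0,0,0]},{"translation": [-20,-10,0],"rot": [0,0,0]},{"translation": [0,0,0],"rot": [0,0,0]}]}}

```text
clock: 44.0
eef_pos: [0.4753, 0.0599, 0.2493]
tool_rot: [[-0.209, 0.978, 0.001], [0.978, 0.209, 0.0], [-0.0, 0.001, -1.0]]
force: [1.3, 0.1, 0.6]
grip_width: 0.0701
gripper_force: 0.0
```

```bash
python3 - <<'E'
from dap import *
np.set_printoptions(suppress=True,precision=4)
for n in("wrist","top","scene"):
  c=snap(n,n+"9")
  for k,xy,h,r,t in [("steel",(.560,.191),.039,.045,.004),("dap",(.56,.1915),.057,.03,.004),("red",(.568,.103),.107,.035,.004),("yel",(.574,.013),.068,.035,.004),("blk",(.580,-.077),.042,.025,.004),("tin",(.588,-.168),.058,.03,.004),("carton",(.426,.206),.028,.05,.004)]:
    try: print(n,k,*sq(c,xy,h,r,t))
    except Exception: print(n,k,"-")
print([sq(load("top0"),(.426,.206),.028,.05,.004),sq(load("top0"),(.588,-.168),.058,.03,.004)])
print(rings(load("wrist9"),[(.568,.103),(.574,.013),(.580,-.077)]),rings(load("scene9"),[(.580,-.077)]))
E
```

```text
wrist steel [558.8 191. ] [56.5 55.2] 12.15
wrist dap [558.  191.1] [36.9 35.1] 12.15
wrist red [566.  103.4] [47.7 48.7] 16.7
wrist yel [571.9  14.2] [43.8 43.3] 12.13
wrist blk [577.8 -74.7] [35.7 38.3] 14.52
wrist tin [ 586.1 -159.5] [38.2 47. ] 84.82
wrist carton [423.8 207. ] [71.3 45.9] 86.66
top steel [576.3 220.3] [ 7.5 16.7] 81.54
top dap -
top red -
top yel [572.4  -8.3] [ 2.6 18.4] 89.12
top blk [579.7 -76.7] [34.1 35. ] 88.98
top tin [ 588.4 -167.2] [44.  46.8] 44.15
top carton [427.4 233.4] [45.  15.7] 1.08
scene steel [558.8 189.6] [62.7 58.2] 12.63
scene dap [558.4 188.5] [44.6 39.5] 11.66
scene red [566.7 100.9] [53.  47.1] 32.65
scene yel [572.9  11.6] [47.8 42.9] 48.12
scene blk [577.2 -79.2] [42.3 36.9] 32.21
scene tin [ 586.9 -167.9] [50.8 44.3] 23.51
scene carton [423.9 205.3] [76.4 51.4] 87.44
[(array([425.8, 206.6]), array([71.1, 45.7]), 85.83), (array([ 587.8, -167.9]), array([45. , 45.3]), 61.61)]
[[ 0.5731  0.1023  0.0315 57.    ]
 [ 0.5738  0.0128  0.0315 64.    ]
 [ 0.5824 -0.0773  0.0332 45.    ]] [[ 0.5815 -0.0765  0.0307 67.    ]]
```

View pics/wrist9.png

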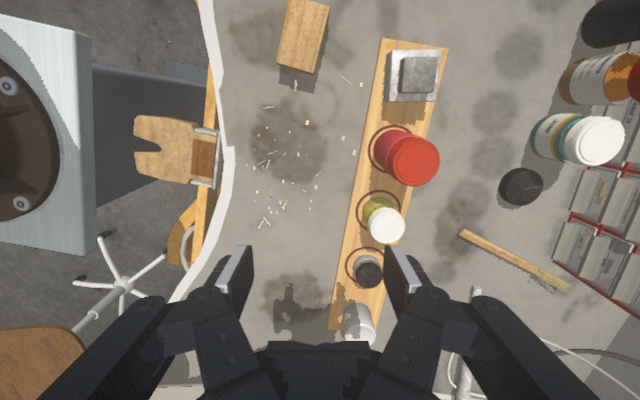

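View pics/scene9.png

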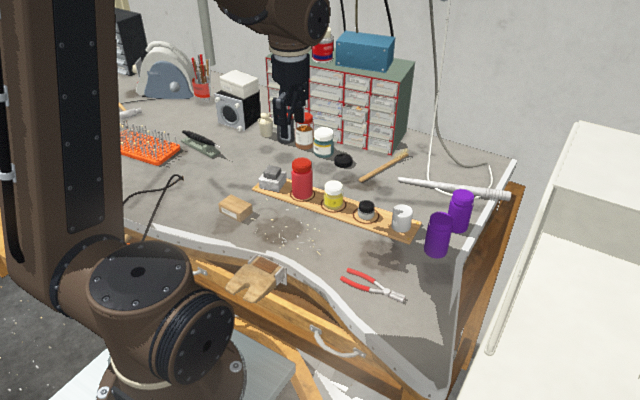

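The pictures show the dapping block centred and square on the steel block (410,75), about 0.8 mm off. The red, yellow and black-capped jars are upright in their rings, and the tin, carton and pliers are where they were. The robot is clear.

```bash
python3 -c "
from rig import *
print(hand_in())"
```

```text
the job is handed in; nothing more can be done
None
```

The job is handed in at about 44 s: red, yellow and black-capped jars are on their rings in order from the steel block to the tin, with the dapping block centred to about 1 mm and square on the steel block; my last pictures show nothing else moved, but the hand-in returned no verdict.

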